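# Lock the microtome's knife carriage and hold the cassette clamp open

## Robot

A 6-joint arm with a two-finger parallel gripper is mounted at the origin on the work surface. World frame = base frame: x ahead of the robot, y to its left, z up, the work surface at z = 0. Lengths are in m, angles in rad, forces in N, time in s.
With the tool pointing down it reaches from about 0.35 to 0.975 m from the base axis. Payload 4.9 kg.
Tool frame: the origin (TCP) lies midway between the tips of the shut fingers; the grasp point (between the pads) lies 19 mm behind it; z points along the fingers, y is the direction in which the jaws open and shut (so a half turn about z gives the same grasp; the last joint's range is limited). The gripper opens to 85 mm and grips with 20 to 120 N. Pads are 22 mm wide; open, the fingers measure 114 mm over their backs; the gripper's body (76 mm by 85 mm) begins 54 mm behind the grasp point. The pads swing forward as they close: fully open they stand 13 mm farther back than shut.
Start: joints at [-1.238, 0.053, 1.613, -0, 1.476, -0.119], TCP at [0.273, -0.562, 0.231] pointing down, gripper open.
Joint ranges: [-3.01, 3.01], [-1.01, 2.22], [0.06, 2.58], [-1.02, 4.17], [0.09, 2.62], [-3.14, 3.14]. Speed limits (rad/s): [2.57, 2.57, 3.14, 3.14, 3.14, 3.14].

## Interface

Orientations are given as a unit quaternion [w, x, y, z].
In Python, from plant import state, grab_frame, camera_params, job_done, boxes_of gives the robot as it stands.
- The arm moves only by the tool step_arm, never from a script. Its argument "steps" is a list of rows, each a list of 4 numbers: the shift along the tool's x, y, z in mm, then the turn about the tool's z in degrees. A call has 1 to 8 rows; each row shifts and turns the pose as measured when the row begins, along the tool's axes as they then stand; what a row does not reach is not made up. A row lasts 1/10 s, in which the tool goes at most 50 mm and 8.59 degrees, less where a joint would pass 70% of its speed; a pose out of reach is approached as far as the arm can. A call is refused whole if a number of a shift passes 50 or a number of a turn 8.59, either way. A call with a gripper value outside its range is refused whole. "claw" is the opening in per cent of the stroke, from 0 (shut) to 100 (fully open), set as the call begins (left out, the last holds). The fingers move at their own pace and stop on an object; the grip force is fixed at half the most. Time passes only in rows, so rows that do not move let the fingers close. It gives the time, the measured TCP pose, the force and the opening at its end, in the units of the state.
- state(): the state, without advancing time (a new reading comes with each control period).
- grab_frame(name): name is "scene" or "top"; returns (picture, depth): 420x560x3 uint8, red, green, blue; 420x560 float32, m along the optical axis (not along the pixel's ray), 0 where there is no reading.
- camera_params(name): a dict with "mtx" (3x3 intrinsics, pixels), "extrinsics" (4x4, takes a point from camera to world coordinates). Camera axes: x right, y down, z forward; pixel columns grow to the right and rows downward; lengths in m; the calibration is good to about 2 mm. A picture is of the moment at which its call begins. camera_params takes no time and is no camera call.
- job_done(): hands the job in, once; it reports no verdict.
Trained networks look in the newest picture that a camera, given by its name, has taken for a name from the list of things; names that differ only in an ending like _2 or _b are one class to them, and where a whole thing is asked for, a point or a joint stands for the part that bears it (a point fixed in the world has none). Each returns a list of dicts, best first, with "p" (0 to 1); they miss things now and then, are a little off and sometimes report something else, mostly with a low value. They report only what shows in the picture. A call takes as long as a camera call.
- boxes_of(camera, label): "box" ([left, top, width, height] in pixels, round what is visible of it).
The state is a dict: "time": time; "joint_pos": joint angles; "joint_vel": joint speeds; "joint_efforts": joint torques, N m; "tool_pos": TCP position; "tool_rot": TCP orientation; "contact_force": force on the tool from outside, world axes, zero at the start; "ft_torque": the same for the moment, N m; "gripper_width": opening from 0.0 (shut) to 1.0 (fully open).
Only numpy, scipy, OpenCV 4.12 (cv2) and the standard library are available. Lean on these libraries where they do the work, as an engineer would, in place of code of your own. Each camera call takes 0.05 s, during which the arm holds its last target. There are 200 camera calls.

## Task

The knife carriage of this microtome has been drawn back from the specimen head, but its clamp is still loose. Lock it where it stands by turning the wing knob on its front end clockwise (seen from above) until it is tight; then swing the spring lever on top of the cassette clamp forward, towards the knife, right to its stop and finish while still holding it there, so that I can slip in the next wax block. Leave the slide rack, the jar and the wax block on the bench alone.

Things in the scene. Friction and masses are not known exactly. Their poses are not given: they have to be found in the camera images.
- microtome: Rotary microtome, fixed, 660 long x 250 wide x 280 mm high, a handwheel on one side. Origin on the bench under the lever's pivot; its -x points to its front, z up. Back to front: white housing (front face at x = +140 mm), specimen head with the aluminium cassette clamp (x = +20 to -32, 66 wide), knife carriage (knife holder at x = -75 to -130, or up to 35 farther forward; under 165 high), wing knob.
- knob (a joint): Angle of the carriage's clamp knob (rad): 0 fully loose, grows clockwise seen from above, 1.4 at its end stop, tight. From about 1.0 on it presses a shoe on the rail and so locks the carriage; it needs under 0.2 N m to turn and stays where it is left. It starts somewhere between 0 and 0.35.
- knob_grip (a point): Middle of the clamp knob's wing: black plastic, upright, 50 long, 11 thick, 22 mm high, turning about a vertical axis. The point lies on the axis, 11 mm below the wing's top and 10 mm above its hub (30 mm across), about 103 mm above the bench. x along the wing's length, z up. 62 mm free between the axis and the knife holder.
- carriage_mark (a point): Point on the knife carriage (aluminium plate 150 x 150 x 18 mm, on a rail along the microtome's x), on its upper face at the knob's axis. Until locked, the carriage slides along the rail when pushed with more than about 6 N.
- lever (a joint): Angle of the cassette clamp's spring lever (rad): 0 at rest, leaning 25 degrees back towards the white housing; grows as it swings forward (towards the knife and the microtome's front); 0.95 at its stop, leaning 29 degrees forward. Its spring pushes it back: about 4 N at the handle at rest, 11 N at the stop; let go, it springs back.
- lever_tip (a point): Middle of the lever's handle: a black cross-bar 14 mm in diameter, 30 mm long, lying across the microtome (this frame's y), at the free end of a steel lever. Its pivot lies 55 mm away along this frame's -z; it swings forward along this frame's -x. 250 to 290 mm above the bench at rest, as the head's height varies. 100 mm free behind it; nothing above it.
- slide_rack: Bystander: steel wire slide-staining rack with glass slides, 88 x 62 x 44 mm, origin under its centre.
- stain_jar: Bystander: glass jar with a black lid, 60 mm in diameter, 95 mm high, origin under its centre.
- wax_block: Bystander: white cassette with a wax block on it, 40 x 28 x 15 mm, origin under its centre.

How it is judged:
By the outcome, as a careful person would: the job done as asked, in the order asked, and still so for the second after the job is handed in, while the arm keeps its last pose, push and grip.
It also fails if it takes over 45 s, if anything falls off the work surface, if the arm or the gripper's body presses on something with over 40 N, if the wrist force passes 120 N, or if a joint passes its speed limit or range.

## Working session

There is one attempt and no reset: what is moved stays moved. The work goes in short steps, Python scripts to look and compute and a tool call to move; the robot and the scene stay as the last step left them, time stands still between calls to the robot, and variables do not carry over. Pictures are saved under pics/ and viewed, about 8 in all and at most 12, crops included, and the job is handed in when it is done.

Besides the shell and the picture viewer there is one more tool, called after "Request:" in YAML: its name, and indented under it one key for each argument. step_arm: Moves the arm, as the interface text tells. Its arguments: {"type":"object","properties":{"steps":{"type":"array"},"claw":{"type":"number"}},"required":["steps"]}

```bash
ls; mkdir -p pics
cat > h.py <<'E'
import numpy as np,cv2
from plant import *
def snap(n,f):
    p,d=grab_frame(n); cv2.imwrite(f'pics/{f}.png',p[:,:,::-1]); np.savez(f'{f}.npz',p=p,d=d); return p,d
def w(n,u,v,z):
    c=camera_params(n);K=np.array(c['mtx']);E=np.array(c['extrinsics'])
    return (E@np.r_[np.linalg.inv(K)@[u,v,1]*z,1])[:3]
def pix(n,P):
    c=camera_params(n);K=np.array(c['mtx']);E=np.array(c['extrinsics'])
    q=np.linalg.inv(E)@np.r_[P,1]; q=K@q[:3]; return q[:2]/q[2]
def cloud(n,d):
    c=camera_params(n);K=np.array(c['mtx']);E=np.array(c['extrinsics'])
    v,u=np.indices(d.shape); r=np.stack([(u-K[0,2])/K[0,0]*d,(v-K[1,2])/K[1,1]*d,d],-1)
    return r@E[:3,:3].T+E[:3,3]
E
python3 - <<'E'
from h import *
a,_=snap('scene','s1');b,_=snap('top','t1')
for n in('scene','top'):
    print(np.array(camera_params(n)['extrinsics']).round(3).tolist())
    for l in('microtome','knob','knob_grip','lever','lever_tip','slide_rack','stain_jar','wax_block'):
        print(n,l,[(np.round(x['box']).tolist(),round(x['p'],2)) for x in boxes_of(n,l)[:2]])
print(state())
E
```

```text
pics
[[-0.885, 0.277, -0.374, 0.82], [0.466, 0.54, -0.701, 0.755], [0.008, -0.795, -0.607, 0.635], [0.0, 0.0, 0.0, 1.0]]
scene microtome []
scene knob [([253.0, 197.0, 23.0, 18.0], 0.82)]
scene knob_grip [([251.0, 196.0, 26.0, 22.0], 0.89)]
scene lever [([195.0, 86.0, 18.0, 33.0], 0.7)]
scene lever_tip [([196.0, 87.0, 14.0, 30.0], 0.55)]
scene slide_rack [([255.0, 301.0, 61.0, 59.0], 0.59)]
scene stain_jar [([359.0, 258.0, 42.0, 53.0], 0.85)]
scene wax_block [([385.0, 365.0, 23.0, 22.0], 0.94)]
[[0.02, -0.996, 0.081, 0.427], [-1.0, -0.019, 0.018, 0.185], [-0.016, -0.082, -0.997, 1.039], [0.0, 0.0, 0.0, 1.0]]
top microtome [([301.0, 129.0, 259.0, 178.0], 0.91)]
top knob [([313.0, 205.0, 21.0, 15.0], 0.46)]
top knob_grip [([317.0, 204.0, 16.0, 15.0], 0.61)]
top lever [([442.0, 185.0, 26.0, 13.0], 0.71)]
top lever_tip [([442.0, 184.0, 29.0, 17.0], 0.77), ([197.0, 250.0, 32.0, 21.0], 0.67)]
top slide_rack [([206.0, 162.0, 29.0, 42.0], 0.68)]
top stain_jar [([197.0, 250.0, 31.0, 20.0], 0.78), ([317.0, 204.0, 16.0, 15.0], 0.24)]
top wax_block []
{'time': 0.9, 'joint_pos': array([-1.23800334e+00,  5.26758097e-02,  1.61284470e+00,  7.61031839e-06,
        1.47600683e+00, -1.18969879e-01]), 'joint_vel': array([ 0.00014525, -0.00035823, -0.00053831, -0.00075607, -0.00080496,
        0.00102078]), 'joint_efforts': array([ 8.83113280e-04, -3.93680835e+01, -3.70468068e+01,  4.05726183e-06,
        5.17882108e-04,  9.36179987e-06]), 'tool_pos': array([ 0.27286551, -0.5622933 ,  0.23135166]), 'tool_rot': array([3.20627774e-05, 9.74597156e-01, 2.23965138e-01, 7.25084327e-06]), 'contact_force': array([ 0.55538324, -0.06776027,  0.30487302]), 'ft_torque': array([ 0.0484131 ,  0.01450516, -0.01650517]), 'gripper_width': 1.0033654013431623}
```

View pics/s1.png

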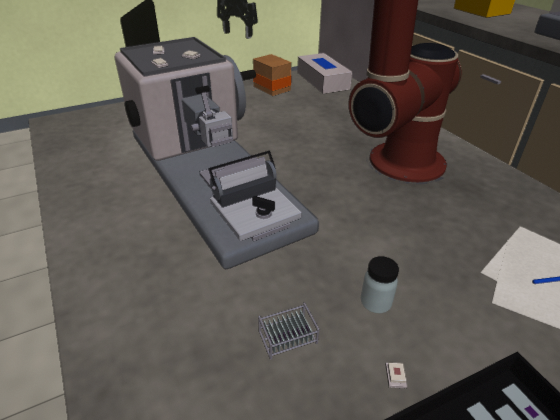

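View pics/t1.png

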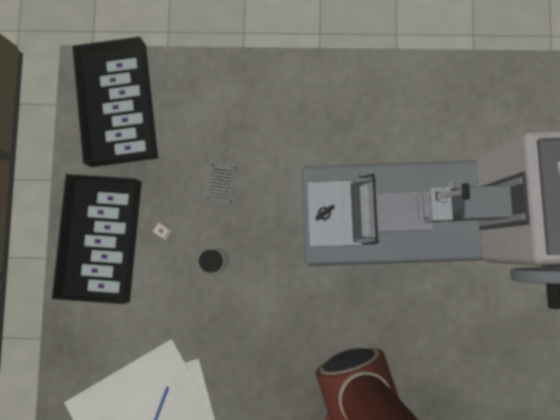

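The scene picture shows the knob at about (263,206) and the lever at about (207,100). In the top picture the knob is at (324,212) and the lever's cross-bar at (465,190). The microtome's front points to world +y. Next I measure from depth.

Run:
```python
from h import *
t=np.load('t1.npz');s=np.load('s1.npz')
ct=cloud('top',t['d']);cs=cloud('scene',s['d'])
# dark pixels
for nm,c,p,(u0,u1,v0,v1) in (('top knob',ct,t['p'],(308,340,198,222)),('top lever',ct,t['p'],(436,476,178,204)),('sc knob',cs,s['p'],(246,282,190,222)),('sc lever',cs,s['p'],(190,222,82,122))):
    q=p[v0:v1,u0:u1].max(-1)<50
    P=c[v0:v1,u0:u1][q]; vv,uu=np.nonzero(q)
    print(nm,len(P),'px',uu.mean()+u0,vv.mean()+v0,'med',np.median(P,0).round(4),'min',P.min(0).round(3),'max',P.max(0).round(3))
    if 'top' in nm:
        m=cv2.minAreaRect(np.c_[uu,vv].astype(np.float32)); print(m)
# microtome axis: base points z 0.03..0.08 in top
m=(ct[...,2]>0.02)&(ct[...,2]<0.3)&(t['d']>0)
m[:,:295]=0;m[:155]=0;m[272:]=0;m[:,475:]=0
k=np.nonzero(m);P=ct[m]
print(len(P),np.histogram(P[:,2],bins=14,range=(0.02,0.3)))
r=cv2.minAreaRect((P[:,:2]*1000).astype(np.float32));print(r, cv2.boxPoints(r))
# plate z
print('plate',ct[225:240,312:345].reshape(-1,3).mean(0), ct[230,330])
for f,n,(u0,u1,v0,v1) in(('t1','a',(295,485,150,275)),('s1','b',(180,320,70,250))):
    p=np.load(f+'.npz')['p'][v0:v1,u0:u1,::-1]
    cv2.imwrite(f'pics/{n}.png',cv2.resize(p,None,fx=3,fy=3,interpolation=cv2.INTER_CUBIC))
a=cv2.imread('pics/a.png');b=cv2.imread('pics/b.png')
b=cv2.resize(b,None,fx=.9,fy=.9)
cv2.imwrite('pics/a4.png',cv2.resize(a,None,fx=1.35,fy=1.35))
```

```text
top knob 6 px 322.6666666666667 213.5 med [0.5092 0.1252 0.1149] min [0.506 0.107 0.113] max [0.522 0.126 0.117]
((16.004425048828125, 13.93362808227539), (2.1636581420898438, 11.382722854614258), 48.8140754699707)
top lever 71 px 465.2676056338028 191.45070422535213 med [ 0.5415 -0.1276  0.2729] min [ 0.531 -0.133  0.267] max [ 0.555 -0.123  0.277]
((29.5, 13.5), (13.0, 5.0), 90.0)
sc knob 385 px 260.78441558441557 201.52727272727273 med [0.5163 0.1152 0.0983] min [0.468 0.047 0.076] max [0.82  0.755 0.635]
sc lever 286 px 197.65384615384616 94.74475524475524 med [ 0.5385 -0.1806  0.2309] min [ 0.486 -0.25   0.167] max [0.82  0.755 0.635]
17098 (array([ 483, 9984, 2738,  173,  762,  654,  377,  150,  374, 1089,  121,
         50,  143,    0]), array([0.02, 0.04, 0.06, 0.08, 0.1 , 0.12, 0.14, 0.16, 0.18, 0.2 , 0.22,
       0.24, 0.26, 0.28, 0.3 ]))
((524.9246826171875, -45.10700988769531), (240.53790283203125, 415.40234375), 3.1167874336242676) [[ 393.54065  155.74774]
 [ 416.1266  -259.04013]
 [ 656.3087  -245.96176]
 [ 633.7228   168.82611]]
plate [0.47240934 0.10537177 0.08134328] [0.4772813  0.10053733 0.07674372]
```

View pics/a4.png

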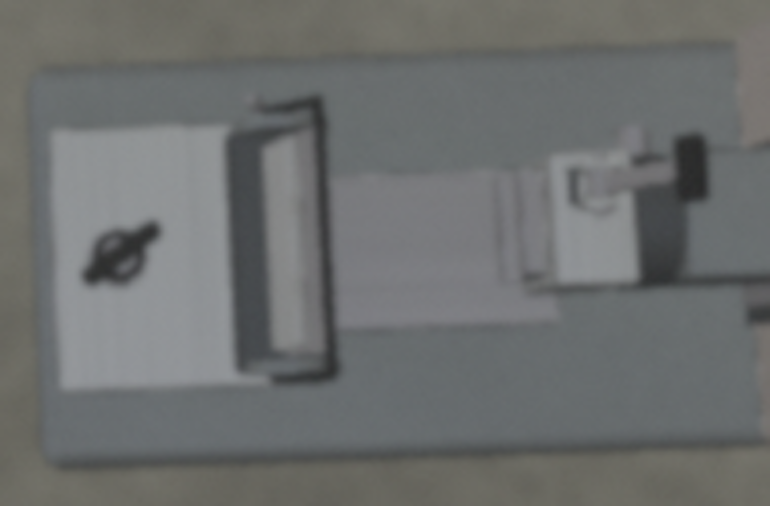

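View pics/b.png

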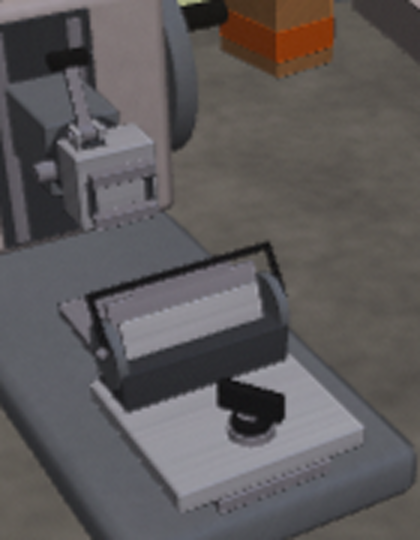

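Top crop: the wing runs from (92,277) to (152,230), centre px (325.1,212.5). The bar shows at (690,167) in the crop. The scene crop agrees: wing centre about px (263.7,204). Next I refine the positions with depth.

Run:
```python
from h import *
def hit(n,u,v,z):
    a=w(n,u,v,1.);c=np.array(camera_params(n)['extrinsics'])[:3,3];return c+(a-c)*(z-c[2])/(a[2]-c[2])
print('top knob',hit('top',325.1,212.5,.114).round(4),'ends',hit('top',295+92/4.05,150+277/4.05,.114).round(4),hit('top',295+152/4.05,150+230/4.05,.114).round(4))
print('scene knob',hit('scene',263.7,204,.103).round(4))
print('top bar',hit('top',295+690/4.05,150+167/4.05,.272).round(4),'scene bar',hit('scene',180+69/3,70+58/3,.268).round(4))
t=np.load('t1.npz');s=np.load('s1.npz')
for n,f in(('top',t),('scene',s)):
    c=cloud(n,f['d']); ok=f['d']>0
    for nm,ctr,zl,zh,r in(('knob',(.513,.117),.097,.13,.04),('bar',(.541,-.128),.25,.29,.03)):
        dark=f['p'].max(-1)<75
        m=ok&dark&(np.hypot(c[...,0]-ctr[0],c[...,1]-ctr[1])<r)&(c[...,2]>zl)&(c[...,2]<zh)
        P=c[m]; 
        if len(P)<4: print(n,nm,len(P));continue
        q=cv2.minAreaRect((P[:,:2]*1000).astype(np.float32))
        e=np.linalg.eigh(np.cov(P[:,:2].T))[1][:,1]
        print(n,nm,len(P),P.mean(0).round(4),'z',np.percentile(P[:,2],[5,50,95]).round(4),q,'pca ang',np.degrees(np.arctan2(e[1],e[0])).round(1))
m=(np.abs(cloud('top',t['d'])[...,2]-.083)<.006); c=cloud('top',t['d'])
m[:,:300]=0;m[:,360:]=0;m[:160]=0;m[270:]=0
P=c[m]; print('plate',len(P),P[:,2].mean(),cv2.minAreaRect((P[:,:2]*1000).astype(np.float32)))
from scipy.spatial.transform import Rotation as R
o=state()['tool_rot'];print(R.from_quat(np.r_[o[1:],o[0]]).as_matrix().round(3))
```

```text
top knob [0.5138 0.1151 0.114 ] ends [0.5004 0.1312 0.114 ] [0.5268 0.0988 0.114 ]
scene knob [0.5157 0.1183 0.103 ]
top bar [ 0.5428 -0.1284  0.272 ] scene bar [ 0.5436 -0.1257  0.268 ]
top knob 84 [0.5144 0.1172 0.1142] z [0.111  0.1145 0.1166] ((515.3694458007812, 116.60235595703125), (10.833107948303223, 46.12646484375), 36.52041244506836) pca ang 126.7
top bar 121 [ 0.5429 -0.1283  0.272 ] z [0.2676 0.2725 0.2754] ((543.496337890625, -129.34664916992188), (28.897785186767578, 12.793673515319824), 1.1697137355804443) pca ang -177.8
scene knob 201 [0.5171 0.1192 0.1079] z [0.0985 0.1093 0.114 ] ((516.8631591796875, 117.18633270263672), (13.380475997924805, 49.77703094482422), 35.599769592285156) pca ang 128.2
scene bar 92 [ 0.5461 -0.1269  0.2674] z [0.2606 0.2684 0.273 ] ((545.080078125, -126.60758972167969), (13.481389999389648, 31.341144561767578), 79.83820343017578) pca ang 176.9
plate 531 0.0788555668026634 ((516.1224365234375, 98.81303405761719), (148.76890563964844, 105.07829284667969), 4.223608493804932)
[[ 0.9    0.437  0.   ]
 [ 0.437 -0.9   -0.   ]
 [-0.     0.    -1.   ]]
```

```bash
cat > plan.py <<'E'
import sys
from h import *
from scipy.spatial.transform import Rotation as R
# plan.py x y z yaw(deg, tool x) nrows : rows from the present pose
def pose():
    s=state();o=s['tool_rot'];M=R.from_quat(np.r_[o[1:],o[0]]).as_matrix()
    return s,s['tool_pos'],M
if __name__=='__main__':
    g=np.array(sys.argv[1:4],float);yaw=float(sys.argv[4]);n=int(sys.argv[5])
    s,p,M=pose();cur=np.degrees(np.arctan2(M[1,0],M[0,0]))
    dy=(yaw-cur+180)%360-180
    print('pos',p.round(4),'yaw',round(cur,2),'tilt',M[2].round(3),'F',s['contact_force'].round(1),'T',s['ft_torque'].round(2),'w',round(s['gripper_width'],3),'t',round(s['time'],2),'q',s['joint_pos'].round(2))
    rows=[]
    for i in range(n):
        a=np.radians(cur+dy*i/n);x=np.array([np.cos(a),np.sin(a),0]);y=np.array([np.sin(a),-np.cos(a),0])
        d=(g-p)/n*1000;rows.append([round(float(v),1) for v in(d@x,d@y,-d[2],-dy/n)])
    print(rows)
E
python3 plan.py .3 -.5 .45 25.9 5
```

```text
pos [ 0.2729 -0.5623  0.2314] yaw 25.88 tilt [-0.  0. -1.] F [ 0.6 -0.1  0.3] T [ 0.05  0.01 -0.02] w 1.003 t 0.9 q [-1.24  0.05  1.61  0.    1.48 -0.12]
[[10.3, -8.8, -43.7, -0.0], [10.3, -8.8, -43.7, -0.0], [10.3, -8.8, -43.7, -0.0], [10.3, -8.8, -43.7, -0.0], [10.3, -8.8, -43.7, -0.0]]
```

Request:
step_arm:
  steps:
    - [0,0,-45,0]
    - [0,0,-45,0]
    - [0,0,-45,0]
    - [0,0,-45,0]
    - [0,0,-45,0]
    - [0,0,0,0]
  claw: 40

```text
time: 1.5
tool_pos: [0.2724, -0.5611, 0.4607]
tool_rot: [-0.004, 0.975, 0.224, -0.0]
contact_force: [0.3, 0.8, 0.1]
gripper_width: 0.403
```

```bash
python3 plan.py .5155 .117 .45 127 16
```

```text
pos [ 0.2724 -0.5611  0.4607] yaw 25.88 tilt [ 0.001 -0.008 -1.   ] F [0.3 0.8 0.1] T [ 0.02  0.04 -0.01] w 0.403 t 1.5 q [-1.24  0.02  1.27  0.    1.86 -0.12]
[[32.2, -31.5, 0.7, -6.3], [35.4, -27.8, 0.7, -6.3], [38.3, -23.7, 0.7, -6.3], [40.7, -19.3, 0.7, -6.3], [42.5, -14.7, 0.7, -6.3], [43.9, -10.0, 0.7, -6.3], [44.7, -5.1, 0.7, -6.3], [45.0, -0.1, 0.7, -6.3], [44.8, 4.8, 0.7, -6.3], [44.0, 9.7, 0.7, -6.3], [42.6, 14.5, 0.7, -6.3], [40.8, 19.1, 0.7, -6.3], [38.4, 23.5, 0.7, -6.3], [35.6, 27.6, 0.7, -6.3], [32.3, 31.3, 0.7, -6.3], [28.7, 34.7, 0.7, -6.3]]
```

Request:
step_arm:
  steps:
    - [32,-31,0,-6.3]
    - [35,-28,0,-6.3]
    - [38,-24,0,-6.3]
    - [41,-19,0,-6.3]
    - [42.5,-15,0,-6.3]
    - [44,-10,0,-6.3]
    - [44.5,-5,0,-6.3]
    - [45,0,0,-6.3]

```text
time: 2.3
tool_pos: [0.3912, -0.2146, 0.4597]
tool_rot: [-0.003, 0.779, 0.627, 0.002]
contact_force: [0.6, 0.7, 0.4]
gripper_width: 0.4
```

```bash
python3 plan.py .5155 .117 .40 127 8
```

```text
pos [ 0.3912 -0.2146  0.4597] yaw 77.71 tilt [ 0.007 -0.003 -1.   ] F [0.6 0.7 0.4] T [-0.01  0.01  0.03] w 0.4 t 2.3 q [-0.67 -0.4   1.64  0.    1.91 -0.46]
[[43.8, 6.4, 7.5, -6.2], [42.9, 11.0, 7.5, -6.2], [41.4, 15.6, 7.5, -6.2], [39.5, 19.9, 7.5, -6.2], [37.2, 24.0, 7.5, -6.2], [34.4, 27.9, 7.5, -6.2], [31.2, 31.4, 7.5, -6.2], [27.6, 34.6, 7.5, -6.2]]
```

Request:
step_arm:
  steps:
    - [44,6.5,7.5,-6.2]
    - [43,11,7.5,-6.2]
    - [41.5,15.5,7.5,-6.2]
    - [39.5,20,7.5,-6.2]
    - [37,24,7.5,-6.2]
    - [34.5,28,7.5,-6.2]
    - [31,31.5,7.5,-6.2]
    - [27.5,34.5,7.5,-6.2]

```text
time: 3.1
tool_pos: [0.5113, 0.1349, 0.3994]
tool_rot: [0.002, 0.427, 0.904, 0.003]
contact_force: [0.9, -1.8, -0.5]
gripper_width: 0.398
```

```bash
python3 plan.py .5155 .117 .16 127 7
```

```text
pos [0.5113 0.1349 0.3994] yaw 129.43 tilt [-0.001  0.007 -1.   ] F [ 0.9 -1.8 -0.5] T [-0.07 -0.02  0.04] w 0.398 t 3.1 q [ 0.12 -0.23  1.6   0.    1.76 -0.57]
[[-2.4, -1.2, 34.2, 0.3], [-2.4, -1.1, 34.2, 0.3], [-2.4, -1.1, 34.2, 0.3], [-2.4, -1.1, 34.2, 0.3], [-2.4, -1.1, 34.2, 0.3], [-2.4, -1.1, 34.2, 0.3], [-2.4, -1.1, 34.2, 0.3]]
```

Request:
step_arm:
  steps:
    - [-3,-2,34,0]
    - [-3,-2,34,0.5]
    - [-3,-2,34,0.5]
    - [-2,-1,34,0.5]
    - [-2,-1,34,0.5]
    - [-2,0,34,0]
    - [-2,0,30,0]
    - [0,0,0,0]

```text
time: 3.9
tool_pos: [0.5154, 0.1248, 0.1528]
tool_rot: [0.0, 0.437, 0.9, 0.003]
contact_force: [-0.8, 0.5, 0.2]
gripper_width: 0.403
```

```bash
python3 plan.py .5155 .117 .16 127 1
python3 - <<'E'
from h import *
a,_=snap('scene','s2');b,_=snap('top','t2')
A=cv2.resize(a[150:260,205:335,::-1],None,fx=4,fy=4,interpolation=cv2.INTER_CUBIC)
cv2.imwrite('pics/c.png',A)
E
```

```text
pos [0.5154 0.1248 0.1528] yaw 128.19 tilt [ 0.002  0.006 -1.   ] F [-0.8  0.5  0.2] T [-0.02  0.02 -0.01] w 0.403 t 3.9 q [ 0.09 -0.12  1.91  0.01  1.34 -0.57]
[[-6.1, -4.7, -7.2, 1.2]]
```

View pics/c.png

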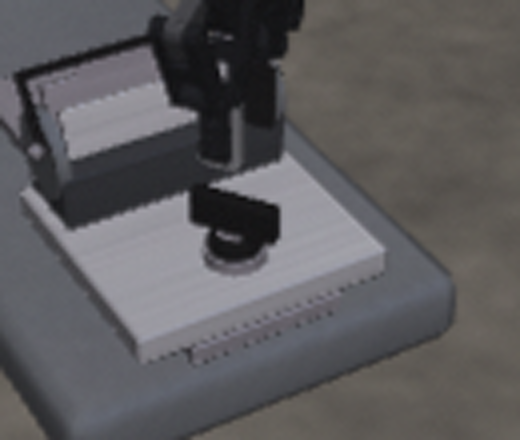

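The crop shows the fingers above the wing, which sits at about (235,215), and nothing has been disturbed. Next I centre and lower.

Request:
step_arm:
  steps:
    - [-6,-4.5,0,1]
    - [0,0,0,0]
    - [0,0,0,0]

```text
time: 4.3
tool_pos: [0.5223, 0.1175, 0.1649]
tool_rot: [0.008, 0.445, 0.895, 0.008]
contact_force: [-0.5, 0.3, -0.3]
gripper_width: 0.399
```

```bash
python3 plan.py .5157 .117 .097 127 3
```

```text
pos [0.5223 0.1175 0.1649] yaw 127.12 tilt [-0.008  0.022 -1.   ] F [-0.5  0.3 -0.3] T [ 0.05 -0.   -0.01] w 0.399 t 4.3 q [ 0.08 -0.13  1.9   0.01  1.35 -0.57]
[[1.2, -1.9, 22.6, 0.0], [1.2, -1.9, 22.6, 0.0], [1.2, -1.9, 22.6, 0.0]]
```

Request:
step_arm:
  steps:
    - [0,0,0,0]
    - [0,0,0,0]

```text
time: 4.5
tool_pos: [0.5237, 0.1175, 0.1675]
tool_rot: [0.01, 0.445, 0.895, 0.009]
contact_force: [-0.0, 0.4, -0.4]
gripper_width: 0.396
```

```bash
python3 plan.py .5157 .117 .125 127 4;  python3 -c "
from plant import *;print(state()['joint_vel'].round(3))"
```

```text
pos [0.5237 0.1175 0.1675] yaw 127.1 tilt [-0.01   0.026 -1.   ] F [-0.   0.4 -0.4] T [0.02 0.01 0.  ] w 0.396 t 4.5 q [ 0.08 -0.13  1.9   0.01  1.35 -0.57]
[[1.1, -1.7, 10.6, 0.0], [1.1, -1.7, 10.6, 0.0], [1.1, -1.7, 10.6, 0.0], [1.1, -1.7, 10.6, 0.0]]
[ 0.001 -0.007 -0.01   0.     0.003  0.   ]
```

Request:
step_arm:
  steps:
    - [1.1,-2.4,12,0]
    - [1.1,-2.4,12,0]
    - [1,-2,10,0]
    - [0,0,5,0]
    - [0,0,0,0]
    - [0,0,0,0]

```text
time: 5.1
tool_pos: [0.5153, 0.1162, 0.123]
tool_rot: [0.009, 0.445, 0.895, 0.008]
contact_force: [0.3, 0.8, -0.2]
gripper_width: 0.4
```

```bash
python3 plan.py .5157 .117 .125 127 1
```

```text
pos [0.5153 0.1162 0.123 ] yaw 127.12 tilt [-0.008  0.023 -1.   ] F [ 0.3  0.8 -0.2] T [0.   0.01 0.01] w 0.4 t 5.1 q [ 0.08 -0.1   1.95  0.01  1.27 -0.57]
[[0.4, 0.8, -2.0, 0.1]]
```

Request:
step_arm:
  steps:
    - [0,0.5,8,0]
    - [0,0,8,0]
    - [0,0,6,0]
    - [0,0,2,0]
    - [0,0,0,0]

```text
time: 5.6
tool_pos: [0.517, 0.1168, 0.0974]
tool_rot: [0.009, 0.445, 0.895, 0.009]
contact_force: [-0.5, -0.2, 0.4]
gripper_width: 0.401
```

```bash
python3 plan.py .5157 .117 .098 127 1
python3 - <<'E'
from h import *
a,_=snap('scene','s3');b,_=snap('top','t3')
A=cv2.resize(a[150:250,215:315,::-1],None,fx=4,fy=4,interpolation=cv2.INTER_CUBIC)
B=cv2.resize(b[165:265,280:380,::-1],None,fx=4,fy=4,interpolation=cv2.INTER_CUBIC)
cv2.imwrite('pics/d.png',cv2.convertScaleAbs(np.hstack([A,B]),alpha=1.8,beta=10))
E
```

```text
pos [0.517  0.1168 0.0974] yaw 127.13 tilt [-0.009  0.024 -1.   ] F [-0.5 -0.2  0.4] T [-0.01  0.03 -0.02] w 0.401 t 5.6 q [ 0.08 -0.07  1.97  0.01  1.22 -0.57]
[[0.9, -0.9, -0.6, 0.1]]
```

View pics/d.png

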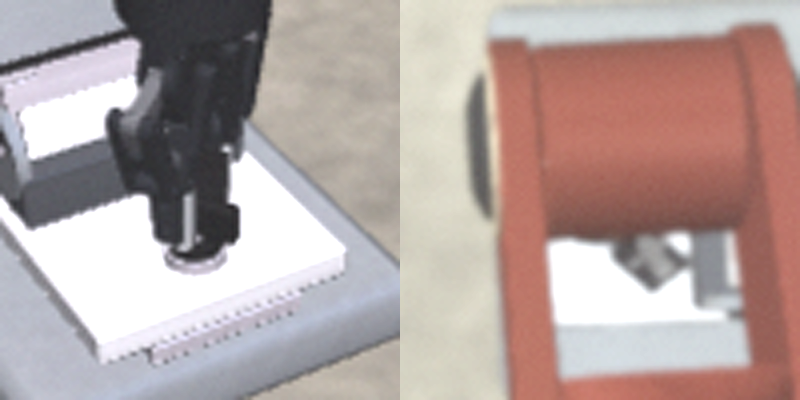

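The wing lies between the fingers, left image about (205,230). I close in stages, watching the force for off-centre contact.

Request:
step_arm:
  steps:
    - [0.5,-0.5,0,0]
    - [0,0,0,0]
    - [0,0,0,0]
  claw: 18

```text
time: 6.0
tool_pos: [0.517, 0.1169, 0.0988]
tool_rot: [0.01, 0.445, 0.895, 0.009]
contact_force: [-0.1, 0.0, -0.2]
gripper_width: 0.176
```

```bash
python3 plan.py .5157 .117 .097 127 1
```

```text
pos [0.517  0.1169 0.0988] yaw 127.13 tilt [-0.01   0.025 -1.   ] F [-0.1  0.  -0.2] T [-0.07  0.04  0.04] w 0.176 t 6.0 q [ 0.08 -0.07  1.97  0.01  1.22 -0.57]
[[0.8, -1.0, 1.8, 0.1]]
```

Request:
step_arm:
  steps:
    - [0,0,1.5,0]
    - [0,0,0,0]
    - [0,0,0,0]
  claw: 13

```text
time: 6.3
tool_pos: [0.5155, 0.1158, 0.0974]
tool_rot: [0.009, 0.445, 0.896, 0.007]
contact_force: [0.7, 1.1, -1.3]
gripper_width: 0.13
```

```bash
python3 plan.py .5157 .117 .097 127 1
```

```text
pos [0.5155 0.1158 0.0974] yaw 127.16 tilt [-0.01  0.02 -1.  ] F [ 0.7  1.1 -1.3] T [-0.01 -0.04  0.  ] w 0.13 t 6.3 q [ 0.08 -0.07  1.97  0.    1.22 -0.57]
[[0.8, 0.9, 0.4, 0.2]]
```

Request:
step_arm:
  steps:
    - [0,0,0,8]
    - [0,0,0,8]
    - [0,0,0,8]

```text
time: 6.6
tool_pos: [0.5154, 0.1157, 0.0973]
tool_rot: [0.007, 0.627, 0.779, 0.008]
contact_force: [-0.0, 0.5, -0.0]
gripper_width: 0.131
```

```bash
python3 plan.py .5155 .116 .097 103 1
```

```text
pos [0.5154 0.1157 0.0973] yaw 102.36 tilt [-0.001  0.022 -1.   ] F [-0.   0.5 -0. ] T [-0.13  0.19  0.15] w 0.131 t 6.6 q [ 0.08 -0.07  1.97  0.    1.22 -0.14]
[[0.2, 0.2, 0.3, -0.6]]
```

Request:
step_arm:
  steps:
    - [0,0,0,8]
    - [0,0,0,8]
    - [0,0,0,8]

```text
time: 6.9
tool_pos: [0.5152, 0.1157, 0.0974]
tool_rot: [0.005, 0.78, 0.625, 0.009]
contact_force: [-0.6, 0.1, -0.1]
gripper_width: 0.129
```

```bash
python3 plan.py .5155 .1158 .097 78 1
```

```text
pos [0.5152 0.1157 0.0974] yaw 77.41 tilt [ 0.008  0.02  -1.   ] F [-0.6  0.1 -0.1] T [-0.08  0.18  0.09] w 0.129 t 6.9 q [ 0.08 -0.07  1.97  0.    1.22  0.3 ]
[[0.1, 0.3, 0.4, -0.6]]
```

Request:
step_arm:
  steps:
    - [0,0,0,6]
    - [0,0,0,5]

```text
time: 7.1
tool_pos: [0.5151, 0.1158, 0.0974]
tool_rot: [0.005, 0.839, 0.544, 0.01]
contact_force: [-0.6, 0.6, 0.9]
gripper_width: 0.132
```

```bash
python3 plan.py .5155 .1158 .097 78 1
```

```text
pos [0.5151 0.1158 0.0974] yaw 65.94 tilt [ 0.011  0.018 -1.   ] F [-0.6  0.6  0.9] T [-0.08  0.17  0.18] w 0.132 t 7.1 q [ 0.08 -0.07  1.97  0.    1.22  0.5 ]
[[0.2, 0.3, 0.4, -12.1]]
```

Turned 61° (1.07 rad); continuing in small rows to the stop.

Request:
step_arm:
  steps:
    - [0,0,0,5]
    - [0,0,0,5]

```text
time: 7.3
tool_pos: [0.5151, 0.1158, 0.0975]
tool_rot: [0.004, 0.885, 0.466, 0.01]
contact_force: [-1.0, 0.7, -0.1]
gripper_width: 0.135
```

```bash
python3 plan.py .5155 .1158 .097 56 1
```

```text
pos [0.5151 0.1158 0.0975] yaw 55.57 tilt [ 0.014  0.016 -1.   ] F [-1.   0.7 -0.1] T [-0.11  0.17  0.12] w 0.135 t 7.3 q [ 0.08 -0.07  1.97  0.    1.22  0.68]
[[0.3, 0.4, 0.5, -0.4]]
```

Request:
step_arm:
  steps:
    - [0,0,0,4]
    - [0,0,0,4]

```text
time: 7.5
tool_pos: [0.515, 0.1158, 0.0976]
tool_rot: [0.003, 0.916, 0.401, 0.01]
contact_force: [-0.6, 0.6, -0.1]
gripper_width: 0.134
```

```bash
python3 plan.py .5155 .1158 .097 48 1
```

```text
pos [0.515  0.1158 0.0976] yaw 47.35 tilt [ 0.015  0.014 -1.   ] F [-0.6  0.6 -0.1] T [-0.13  0.24  0.86] w 0.134 t 7.5 q [ 0.08 -0.07  1.97  0.    1.22  0.82]
[[0.4, 0.4, 0.6, -0.6]]
```

Request:
step_arm:
  steps:
    - [0,0,0,4]
    - [0,0,0,3]
    - [0,0,0,0]

```text
time: 7.8
tool_pos: [0.5153, 0.1162, 0.0978]
tool_rot: [0.004, 0.937, 0.348, 0.01]
contact_force: [-0.3, 0.4, -0.6]
gripper_width: 0.135
```

```bash
python3 plan.py .5155 .1158 .097 48 1
```

```text
pos [0.5153 0.1162 0.0978] yaw 40.78 tilt [ 0.017  0.014 -1.   ] F [-0.3  0.4 -0.6] T [-0.19  0.09  1.67] w 0.135 t 7.8 q [ 0.08 -0.07  1.97 -0.    1.22  0.94]
[[-0.1, 0.4, 0.8, -7.2]]
```

Torque jumped from 0.15 to 1.7 N m, so the knob is at its end stop. I open, lift and check.

Request:
step_arm:
  steps:
    - [0,0,0,0]
    - [0,0,0,0]
    - [0,0,0,0]
  claw: 40

```text
time: 8.1
tool_pos: [0.5159, 0.1167, 0.0983]
tool_rot: [0.003, 0.938, 0.347, 0.011]
contact_force: [0.1, -0.5, 0.2]
gripper_width: 0.399
```

Request:
step_arm:
  steps:
    - [0,0,-15,0]
    - [0,0,-40,0]
    - [0,0,-45,0]
    - [0,0,-45,0]
    - [0,0,-45,0]
    - [0,0,-45,0]
    - [0,0,-20,0]
    - [0,0,0,0]

```text
time: 8.9
tool_pos: [0.508, 0.1154, 0.3712]
tool_rot: [0.003, 0.938, 0.345, 0.014]
contact_force: [0.7, 0.0, 0.1]
gripper_width: 0.403
```

```bash
python3 plan.py .542 -.165 .36 3 8
python3 - <<'E'
from h import *
a,_=snap('scene','s4');b,_=snap('top','t4')
A=cv2.resize(a[150:250,215:315,::-1],None,fx=4,fy=4,interpolation=cv2.INTER_CUBIC)
B=cv2.resize(b[165:265,280:380,::-1],None,fx=4,fy=4,interpolation=cv2.INTER_CUBIC)
cv2.imwrite('pics/e.png',cv2.convertScaleAbs(np.hstack([A,B]),alpha=1.8,beta=10))
for k in('1','4'):
    f=np.load(f's{k}.npz');c=cloud('scene',f['d']);m=(f['d']>0)&(f['p'].max(-1)<75)&(np.hypot(c[...,0]-.515,c[...,1]-.117)<.04)&(c[...,2]>.1)&(c[...,2]<.125)
    P=c[m];print(k,len(P),P.mean(0).round(4),cv2.minAreaRect((P[:,:2]*1000).astype(np.float32)))
E
```

```text
pos [0.508  0.1154 0.3712] yaw 40.4 tilt [ 0.023  0.015 -1.   ] F [0.7 0.  0.1] T [-0.04  0.03 -0.01] w 0.403 t 8.9 q [ 0.08 -0.26  1.67  0.    1.7   0.95]
[[-19.5, 29.4, 1.4, 4.7], [-17.0, 30.9, 1.4, 4.7], [-14.4, 32.2, 1.4, 4.7], [-11.8, 33.3, 1.4, 4.7], [-9.0, 34.1, 1.4, 4.7], [-6.2, 34.8, 1.4, 4.7], [-3.3, 35.1, 1.4, 4.7], [-0.5, 35.3, 1.4, 4.7]]
1 176 [0.5171 0.1189 0.1091] ((516.8631591796875, 117.18633270263672), (13.380475997924805, 49.77703094482422), 35.599769592285156)
4 110 [0.5183 0.1213 0.1101] ((515.6807861328125, 116.51396179199219), (53.403324127197266, 10.107696533203125), 53.38521194458008)
```

View pics/e.png

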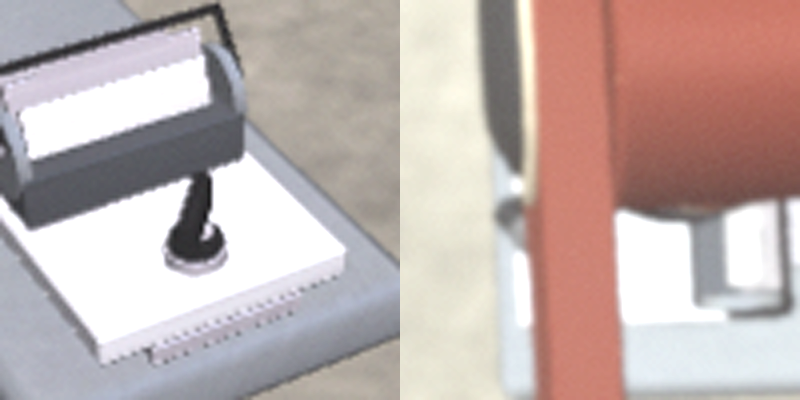

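The wing now stands at about 53°, from 127° at the start, and its centre is unchanged within about 1 mm. The left crop shows it upright at (195,220) and the plate unmoved. Next is the lever.

```bash
python3 plan.py .544 -.168 .36 93 8
```

```text
pos [0.5072 0.1153 0.3671] yaw 40.41 tilt [ 0.019  0.012 -1.   ] F [-0.4  0.1 -0.6] T [-0.05  0.01  0.02] w 0.401 t 9.0 q [ 0.08 -0.26  1.68  0.    1.7   0.95]
[[-19.5, 30.0, 0.9, -6.6], [-22.8, 27.5, 0.9, -6.6], [-25.8, 24.7, 0.9, -6.6], [-28.4, 21.6, 0.9, -6.6], [-30.7, 18.2, 0.9, -6.6], [-32.6, 14.6, 0.9, -6.6], [-34.1, 10.8, 0.9, -6.6], [-35.1, 6.8, 0.9, -6.6]]
```

Request:
step_arm:
  steps:
    - [-19.5,30,0,-6.6]
    - [-23,27.5,0,-6.6]
    - [-26,24.5,0,-6.6]
    - [-28.5,21.5,0,-6.6]
    - [-30.5,18,0,-6.6]
    - [-32.5,14.5,0,-6.6]
    - [-34,11,0,-6.6]
    - [-35,7,0,-6.6]
  claw: 0

```text
time: 9.8
tool_pos: [0.5426, -0.1715, 0.342]
tool_rot: [-0.009, 0.671, 0.742, 0.001]
contact_force: [-0.4, 0.4, 1.6]
gripper_width: 0.001
```

Request:
step_arm:
  steps:
    - [0,0,0,0]
    - [0,0,0,0]
    - [0,0,0,0]

```text
time: 10.1
tool_pos: [0.54, -0.1739, 0.3328]
tool_rot: [-0.016, 0.673, 0.74, -0.001]
contact_force: [0.5, -0.2, -0.7]
gripper_width: -0.001
```

```bash
python3 plan.py .544 -.168 .258 93 4
```

```text
pos [ 0.54   -0.1739  0.3328] yaw 95.4 tilt [ 0.022 -0.023 -1.   ] F [ 0.5 -0.2 -0.7] T [-0.    0.    0.05] w -0.001 t 10.1 q [-0.45 -0.1   1.6   0.01  1.68 -0.54]
[[1.4, 1.1, 18.7, 0.6], [1.4, 1.1, 18.7, 0.6], [1.4, 1.1, 18.7, 0.6], [1.4, 1.1, 18.7, 0.6]]
```

Request:
step_arm:
  steps:
    - [1,1.5,18,0.6]
    - [1,1,18,0.6]
    - [1,1,18,0.6]
    - [1,1,14,0.6]
    - [0,0,5,0]
    - [0,0,0,0]
    - [0,0,0,0]

```text
time: 10.8
tool_pos: [0.541, -0.1609, 0.251]
tool_rot: [-0.018, 0.687, 0.726, -0.002]
contact_force: [-0.4, 0.7, -0.0]
gripper_width: 0.002
```

```bash
python3 plan.py .544 -.150 .258 93 2
```

```text
pos [ 0.541  -0.1609  0.251 ] yaw 93.12 tilt [ 0.024 -0.027 -0.999] F [-0.4  0.7 -0. ] T [-0.02 -0.01  0.  ] w 0.002 t 10.8 q [-0.43 -0.08  1.71  0.01  1.54 -0.48]
[[5.4, 1.8, -3.5, 0.1], [5.4, 1.8, -3.5, 0.1]]
```

Request:
step_arm:
  steps:
    - [4,2,-4,0]
    - [4,1,-3,0]
    - [4,0,0,0]
    - [4,0,0,0]

```text
time: 11.2
tool_pos: [0.5449, -0.1459, 0.2628]
tool_rot: [-0.014, 0.688, 0.726, -0.002]
contact_force: [-1.9, -6.9, 2.0]
gripper_width: -0.003
```

```bash
python3 plan.py .543 -.120 .259 93 4
```

```text
pos [ 0.5449 -0.1459  0.2628] yaw 93.06 tilt [ 0.018 -0.022 -1.   ] F [-1.9 -6.9  2. ] T [-1.05  0.3   0.06] w -0.003 t 11.2 q [-0.4  -0.09  1.7   0.01  1.56 -0.45]
[[6.5, -0.1, 0.9, 0.0], [6.5, -0.1, 0.9, 0.0], [6.5, -0.1, 0.9, 0.0], [6.5, -0.1, 0.9, 0.0]]
```

Contact came at y = -0.146, as predicted. I push on.

Request:
step_arm:
  steps:
    - [7,0,2,0]
    - [7,0,2,0]
    - [7,0,1,0]
    - [7,0,0,0]

```text
time: 11.6
tool_pos: [0.5452, -0.1269, 0.2669]
tool_rot: [-0.001, 0.69, 0.724, -0.008]
contact_force: [-0.9, -6.8, -1.9]
gripper_width: -0.001
```

```bash
python3 plan.py .543 -.096 .258 93 4
```

```text
pos [ 0.5452 -0.1269  0.2669] yaw 92.75 tilt [-0.009 -0.014 -1.   ] F [-0.9 -6.8 -1.9] T [-1.17  0.21  0.01] w -0.001 t 11.6 q [-0.35 -0.11  1.72 -0.01  1.55 -0.4 ]
[[7.7, -0.2, 2.2, -0.1], [7.7, -0.2, 2.2, -0.1], [7.7, -0.2, 2.2, -0.1], [7.7, -0.1, 2.2, -0.1]]
```

Request:
step_arm:
  steps:
    - [5,0,5,0]
    - [6,0,5,0]
    - [6,0,4,0]
    - [6,0,3,0]

```text
time: 12.0
tool_pos: [0.5471, -0.1141, 0.2609]
tool_rot: [0.014, 0.692, 0.722, -0.013]
contact_force: [-3.3, -9.0, 6.1]
gripper_width: -0.002
```

```bash
python3 plan.py .543 -.096 .256 93 4
```

```text
pos [ 0.5471 -0.1141  0.2609] yaw 92.42 tilt [-0.039  0.001 -0.999] F [-3.3 -9.   6.1] T [-1.45  0.51  0.02] w -0.002 t 12.0 q [-0.32 -0.13  1.74 -0.04  1.52 -0.36]
[[4.6, -0.8, 1.2, -0.1], [4.6, -0.8, 1.2, -0.1], [4.6, -0.8, 1.2, -0.1], [4.6, -0.8, 1.2, -0.1]]
```

Request:
step_arm:
  steps:
    - [7,-1,2,0]
    - [7,-1,2,0]
    - [7,-1,1,0]

```text
time: 12.3
tool_pos: [0.5461, -0.1022, 0.2593]
tool_rot: [0.027, 0.694, 0.72, -0.018]
contact_force: [4.7, -13.3, -7.5]
gripper_width: 0.001
```

```bash
python3 plan.py .543 -.096 .256 93 2
```

```text
pos [ 0.5461 -0.1022  0.2593] yaw 92.1 tilt [-0.063  0.012 -0.998] F [  4.7 -13.3  -7.5] T [-2.21 -0.87 -0.02] w 0.001 t 12.3 q [-0.29 -0.14  1.76 -0.06  1.5  -0.32]
[[3.2, -1.5, 1.6, -0.4], [3.2, -1.4, 1.6, -0.4]]
```

Request:
step_arm:
  steps:
    - [6,0,1,0]
    - [6,0,1,0]

```text
time: 12.5
tool_pos: [0.5461, -0.0977, 0.2576]
tool_rot: [0.034, 0.695, 0.718, -0.024]
contact_force: [0.6, -19.1, 2.7]
gripper_width: -0.004
```

```bash
python3 plan.py .543 -.096 .256 93 2
```

```text
pos [ 0.5461 -0.0977  0.2576] yaw 91.87 tilt [-0.082  0.014 -0.997] F [  0.6 -19.1   2.7] T [-3.22  0.07 -0.03] w -0.004 t 12.5 q [-0.27 -0.15  1.77 -0.07  1.49 -0.3 ]
[[0.9, -1.5, 0.8, -0.6], [0.9, -1.5, 0.8, -0.6]]
```

Request:
step_arm:
  steps:
    - [6,0,1,0]
    - [6,0,1,0]

```text
time: 12.7
tool_pos: [0.5461, -0.0979, 0.258]
tool_rot: [0.046, 0.696, 0.716, -0.034]
contact_force: [-1.5, -19.9, 1.4]
gripper_width: 0.003
```

```bash
python3 plan.py .543 -.096 .256 93 2
```

```text
pos [ 0.5461 -0.0979  0.258 ] yaw 91.53 tilt [-0.113  0.016 -0.994] F [ -1.5 -19.9   1.4] T [-3.27  0.29 -0.05] w 0.003 t 12.7 q [-0.26 -0.15  1.77 -0.1   1.48 -0.28]
[[1.0, -1.5, 1.0, -0.7], [1.0, -1.5, 1.0, -0.7]]
```

Motion stopped at y = -0.098, with the force rising to 20 N against the 11 N spring, so the lever is at its stop. Next I check the picture and that it holds.

Run:
```python
from h import *
b,_=snap('top','t5');a,_=snap('scene','s5')
for i in range(6): grab_frame('scene')
s=state();print(s['time'],s['tool_pos'].round(4),s['contact_force'].round(1))
A=cv2.resize(a[60:240,160:340,::-1],None,fx=3.3,fy=3.3,interpolation=cv2.INTER_CUBIC)
cv2.imwrite('pics/f.png',cv2.convertScaleAbs(A,alpha=1.6,beta=10))
for k in('1','5'):
    f=np.load(f's{k}.npz');c=cloud('scene',f['d']);m=(f['d']>0)&(f['p'].max(-1)<75)&(np.hypot(c[...,0]-.515,c[...,1]-.117)<.04)&(c[...,2]>.1)&(c[...,2]<.125)
    P=c[m];print(k,len(P),P.mean(0).round(4),cv2.minAreaRect((P[:,:2]*1000).astype(np.float32)))
    m=(f['d']>0)&(f['p'].max(-1)<60)&(np.abs(c[...,0]-.545)<.02)&(abs(c[...,1]+.1)<.05)&(c[...,2]>.245)&(c[...,2]<.28)
    if m.sum(): P=c[m];print('bar?',len(P),P.min(0).round(3),P.max(0).round(3),np.median(P,0).round(3))
    m=(f['d']>0)&(c[...,2]>.088)&(c[...,2]<.165)&(abs(c[...,0]-.52)<.04)&(c[...,1]>-.06)&(c[...,1]<.08)
    print('holder front y',np.percentile(c[m][:,1],[90,95,98]).round(4))
```

```text
13.1 [ 0.5461 -0.0979  0.258 ] [ -1.5 -19.6   1. ]
1 176 [0.5171 0.1189 0.1091] ((516.8631591796875, 117.18633270263672), (13.380475997924805, 49.77703094482422), 35.599769592285156)
bar? 89 [ 0.529 -0.136  0.257] [ 0.56  -0.121  0.274] [ 0.547 -0.127  0.269]
holder front y [0.052  0.0531 0.0543]
5 112 [0.5182 0.1213 0.1103] ((515.92822265625, 117.05614471435547), (52.194671630859375, 10.066725730895996), 53.061092376708984)
bar? 152 [ 0.527 -0.104  0.253] [ 0.561 -0.071  0.28 ] [ 0.546 -0.079  0.269]
holder front y [0.0524 0.0533 0.0544]
```

View pics/f.png

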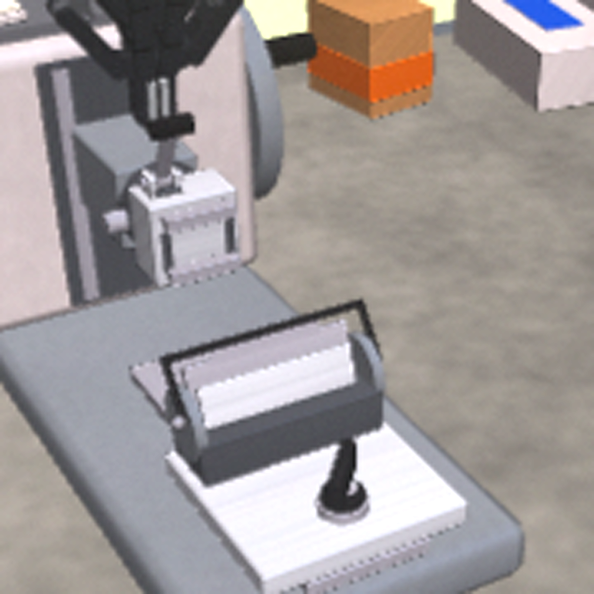

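The picture shows the lever leaning forward with the fingers behind its bar at (170,124), and the wing turned at (345,480). The push is steady, so I hand in.

```bash
python3 -c "
from plant import *
print(job_done())"
```

```text
the job is handed in; nothing more can be done
None
```

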